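# Eject the spent pipette tip into the waste dish

### The job

Throw the spent blue tip off the pipette that is clamped on the stand: slide the white porcelain dish by its handle until it stands centred below the tip and let go of it, then press the pipette's button slowly straight down, past the soft first stop to the firm second stop, so that the tip drops into the dish, and let the button come all the way back up. Feel for the second stop and do not force the button against it; do not touch the tip, and leave the tube rack, the amber bottle and the wash bottle where they are.

Things in the scene. Friction and masses are not known exactly. Their poses are not given: they have to be found in the camera images.
- stand: Retort stand holding a white pipette upright in its clamp; fixed. Origin on the bench exactly below the pipette's vertical axis; its +x points from the pipette back to the rod (12 mm thick, 285 mm high, 135 mm behind the axis). Base plate 14 mm high, 200 mm wide, 95 to 245 mm behind the axis: the bench below and before the pipette is free. Clamp jaws reach 26 mm to each side, 203 to 235 mm up.
- handle_top (a point): Centre of the top of the pipette's white handle (36 mm across), on its axis, 288 mm above the bench. The button, a blue cap 25 mm across and 8 mm thick on a thin steel rod, stands above it: its top, when up, is 24 to 46 mm above this point. How high is set by its thread, differs from case to case and is not reported; both stops shift with it.
- plunger (a joint): Travel of the button on the soft first spring only, m: 0 up at rest, 0.009 at the soft first stop, and it stays there however far the button is pressed beyond. Takes about 1.5 N to start and 3 N at the first stop. The button springs back up when released.
- nozzle (a point): Lower end of the pipette's nozzle, on its axis, 114 mm above the bench, hidden in the tip. The grey ejector sleeve round it, just above the tip, moves with the button past the first stop: 5 N to start, 9 N at the firm second stop 6 mm further down, a passing 1 to 2 N more as the tip comes off at about 4.5 mm. The second stop gives 1 mm per 11 N: over 30 N on pipette or stand counts as forcing it.
- tip: Spent blue plastic pipette tip, 70 mm long, 13 mm across at its open top, pointed below, 12 g. Hangs upright on the pipette's nozzle, its point 60 mm above the bench. Origin at its point, z along it towards the open top.
- tip_mid (a point): Middle of the tip, 35 mm from its point.
- dish: White porcelain dish with a straight side handle, loose, 260 g. Bowl 100 mm across the rim, 89 mm across the foot, 46 mm high, wall 4 mm, floor 5 mm thick. Origin: centre of its underside. The handle is a level round bar, 13 mm thick, its axis 34 mm above the bench, that points along the dish's -x and ends 131 mm from the dish's centre. The dish passes below the tip with 14 mm to spare.
- dish_grip (a point): Point on the axis of the dish's handle where to grip it, 105 mm from the dish's centre along its -x, 34 mm above the bench.
- rack: Bystander: green test-tube rack, 180 x 72 mm (long side along its x) and 62 mm high, with four glass tubes reaching 146 to 162 mm. Origin: centre of its underside.
- reagent: Bystander: amber glass bottle with a red cap, 62 mm across, 125 mm high. Origin: centre of its underside.
- washbottle: Bystander: white wash bottle with a red cap and bent red spout (reaching 52 mm along its -x), 68 mm across, 182 mm high. Origin: centre of its underside.
Mind the look-alikes: they are no part of the job. What is shaped like the dish but pink or turquoise is not meant.

How it is judged:
By the outcome, as a careful person would: the job done as asked, in the order asked, and still so for the second after the job is handed in, with the robot touching nothing.
It also fails if it takes over 70 s, if anything falls off the work surface, if the arm or the gripper's body presses on something with over 40 N, if the wrist force passes 120 N, or if a joint passes its speed limit or range.

### The arm

A 6-joint arm with a two-finger parallel gripper is mounted at the origin on the work surface. World frame = base frame: x ahead of the robot, y to its left, z up, the work surface at z = 0. Lengths are in m, angles in degrees, forces in N, time in s.
With the tool pointing down it reaches from about 0.325 to 0.9 m from the base axis. Payload 6.1 kg.
Tool frame: the origin (TCP) lies midway between the tips of the shut fingers; the grasp point (between the pads) lies 19 mm behind it; z points along the fingers, y is the line along which they close (so a half turn about z gives the same grasp; the last joint's range is limited). The gripper opens to 85 mm and grips with 20 to 120 N. Pads are 22 mm wide; open, the fingers measure 114 mm over their backs; the gripper's body (76 mm by 85 mm) begins 54 mm behind the grasp point. The pads swing forward as they close: fully open they stand 13 mm farther back than shut.
Start: joints at [-72.141, 12.628, 87.462, -0, 79.91, -7.225], TCP at [0.265, -0.566, 0.231] pointing down, gripper open.
Joint ranges: [-170.65, 170.65], [-52.31, 119.04], [5.05, 147.46], [-71.25, 251.25], [11.57, 151.72], [-153.62, 153.62]. Speed limits (degrees/s): [147.25, 147.25, 172.46, 180, 180, 180].

### API

Orientations are given as [roll, pitch, yaw] about the fixed x, y, z axes, in that order (R = Rz(yaw) Ry(pitch) Rx(roll)).
In Python, from rig import bot, vision, job gives the robot as it stands.
- The arm moves only by the tool drive_tool, never from a script. Its arguments are lists of equal length, an entry for each row: "rotation": the turn, a rotation vector about the world's x, y, z in units of 6 degrees (1.0 is 6 degrees), a list of three; "xyz": the shift along the world's x, y, z in mm, a list of three; "hand": the opening, from -1 (shut) to 1 (fully open). In form: {"rotation": [[ax, ay, az], ...], "xyz": [[dx, dy, dz], ...], "hand": [hand, ...]}. A call has 1 to 8 rows; each row shifts and turns the commanded pose from where the row before left it; what a row does not reach is not made up. A row lasts 1/12 s, in which the tool goes at most 41.7 mm and 7.16 degrees, less where a joint would pass 70% of its speed; a pose out of reach is approached as far as the arm can. A call with a gripper value outside its range is refused whole. The fingers move at their own pace and stop on an object; "force" is the grip in N (left out, the last holds). Time passes only in rows, so rows that do not move let the fingers close. It gives the time, the measured TCP pose, the force, the opening and the grip force at its end, in the units of the state.
- bot.state(): the state, without advancing time (a new reading comes with each control period).
- vision.get_image(name): name is "scene" or "top"; returns a dict with "color" (400x640x3 uint8, blue, green, red), "depth" (400x640 float32, m along the optical axis (not along the pixel's ray), 0 where there is no reading), "mtx" (3x3 intrinsics, pixels), "dist" ([k1, k2, p1, p2, k3] as OpenCV has them; the pictures are not rectified), "pose" (4x4, takes a point from camera to world coordinates). Camera axes: x right, y down, z forward; pixel columns grow to the right and rows downward; lengths in m; the calibration is good to about 2 mm. A picture is of the moment at which its call begins.
- job.job_done(): hands the job in; it is judged then, once.
The state is a dict: "t": time; "joint_pos": joint angles; "joint_velocities": joint speeds; "effort": joint torques, N m; "tcp_pos": TCP position; "ee_rot": TCP orientation; "force": force on the tool from outside, world axes, zero at the start; "ft_torque": the same for the moment, N m; "opening": opening from 0.0 (shut) to 1.0 (fully open); "grasp_force": force on a finger pad.
Only numpy, scipy, OpenCV 4.12 (cv2) and the standard library are available. Lean on these libraries where they do the work, as an engineer would, in place of code of your own. Each camera call takes 0.05 s, during which the arm holds its last target. There are 200 camera calls.

## Working session

There is one attempt and no reset: what is moved stays moved. The work goes in short steps, Python scripts to look and compute and a tool call to move; the robot and the scene stay as the last step left them, time stands still between calls to the robot, and variables do not carry over. Pictures are saved under pics/ and viewed, at most 10 in all, crops included, and the job is handed in when it is done.

Besides the shell and the picture viewer there is one more tool, called after "Emit:" as name(argument=value, ...) on one line, values as JSON. drive_tool: Moves the arm, as the interface text tells. Its arguments: {"type":"object","properties":{"rotation":{"type":"array"},"xyz":{"type":"array"},"hand":{"type":"array"},"force":{"type":"number"}},"required":["rotation","xyz","hand"]}

```bash
mkdir -p pics; cat > h.py <<'E'
import numpy as np, cv2
from rig import bot, vision, job
def grab(n):
    d=vision.get_image(n); np.savez('%s.npz'%n,**{k:np.asarray(v) for k,v in d.items()}); return {k:np.asarray(v) for k,v in d.items()}
def load(n): return dict(np.load('%s.npz'%n))
def ray(d,uv):
    p=cv2.undistortPoints(np.array(uv,float).reshape(-1,1,2),d['mtx'],d['dist']).reshape(-1,2)
    r=np.c_[p,np.ones(len(p))]@d['pose'][:3,:3].T
    return d['pose'][:3,3],r
def plane(d,uv,z):
    o,r=ray(d,uv); return o+r*((z-o[2])/r[:,2])[:,None]
def cloud(d):
    h,w=d['depth'].shape; v,u=np.mgrid[:h,:w]
    o,r=ray(d,np.c_[u.ravel(),v.ravel()]); P=o+r*d['depth'].reshape(-1,1); P[d['depth'].ravel()==0]=np.nan
    return P.reshape(h,w,3)
def proj(d,X):
    T=np.linalg.inv(d['pose']); return cv2.projectPoints(np.array(X,float).reshape(-1,1,3),cv2.Rodrigues(T[:3,:3])[0],T[:3,3],d['mtx'],d['dist'])[0].reshape(-1,2)
E
python3 - <<'E'
from h import *
for n in('scene','top'):
    d=grab(n); cv2.imwrite(f'pics/{n}0.png',d['color']); print(n,d['pose'].round(3).tolist(),d['mtx'].round(1).tolist())
print(bot.state())
E
```

```text
scene [[0.511, 0.433, -0.743, 1.328], [0.859, -0.281, 0.428, -0.438], [-0.024, -0.857, -0.515, 0.74], [0.0, 0.0, 0.0, 1.0]] [[401.4, 0.0, 316.7], [0.0, 401.4, 203.5], [0.0, 0.0, 1.0]]
top [[-0.019, -0.997, 0.078, 0.425], [-1.0, 0.017, -0.017, 0.037], [0.016, -0.078, -0.997, 1.53], [0.0, 0.0, 0.0, 1.0]] [[438.7, 0.0, 317.8], [0.0, 438.7, 197.3], [0.0, 0.0, 1.0]]
{'t': 0.1, 'joint_pos': array([-7.21398510e+01,  1.26711665e+01,  8.75178573e+01, -4.76770115e-04,
        7.99082934e+01, -7.22591304e+00]), 'joint_velocities': array([-0.09295733, -0.01304612, -0.15756863, -0.06990926,  0.07998436,
       -0.03780152]), 'effort': array([ 1.50504242e-03, -4.98242354e+01, -3.90548193e+01, -2.11250617e-04,
        5.70772114e-03, -4.50772893e-05]), 'tcp_pos': array([ 0.26481073, -0.56555169,  0.23031631]), 'ee_rot': array([-1.79903397e+02, -1.17752171e-02,  2.50861361e+01]), 'force': array([-0.55381463,  0.50202726, -1.0736565 ]), 'ft_torque': array([-0.02158871, -0.00816531, -0.05073666]), 'grasp_force': 0.0, 'opening': 0.999084237487147}
```

View pics/scene0.png

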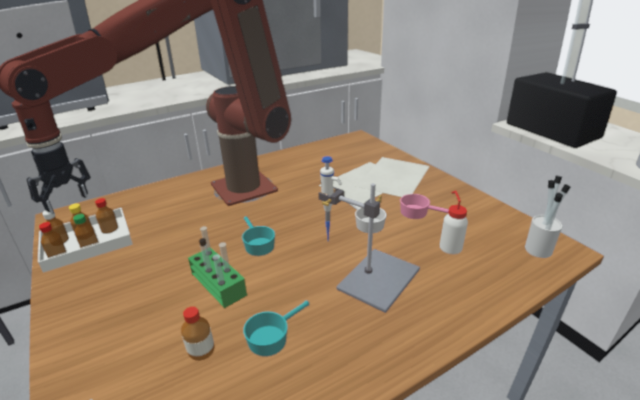

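View pics/top0.png

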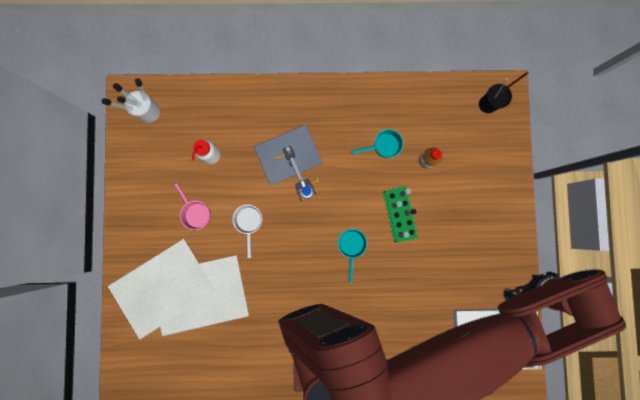

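The scene shot shows the pipette at about (327,180), its tip at (327,225) and the white dish behind the rod at (370,217). In the top shot the white dish is at (247,219) with its handle end at (249,257), the blue button is at (306,191) and the rod at (289,153).

```bash
python3 - <<'E'
from h import *
t=load('top'); s=load('scene')
hsv=cv2.cvtColor(t['color'],cv2.COLOR_BGR2HSV)
m=((hsv[...,1]<60)&(hsv[...,2]>120)).astype(np.uint8)
roi=np.zeros_like(m); roi[195:262,225:270]=1; m*=roi
n,l,st,c=cv2.connectedComponentsWithStats(m); k=1+np.argmax(st[1:,4]); print('dish',st[k],c[k])
ys,xs=np.where(l==k)
b=ys<236; hull=cv2.convexHull(np.c_[xs[b],ys[b]].astype(np.int32)); 
(cx,cy),r=cv2.minEnclosingCircle(hull); print('circ',cx,cy,r)
C=plane(t,[(cx,cy)],.046)[0]; print('dish c',C.round(4))
P=plane(t,np.c_[xs[~b],ys[~b]],.0365); print('handle px',len(P)); 
hp=P[np.linalg.norm(P[:,:2]-C[:2],axis=1)>.065]; print('handle mean',hp.mean(0).round(4),'far',np.linalg.norm(hp[:,:2]-C[:2],axis=1).max())
d=hp.mean(0)-C; print('handle dir deg',np.degrees(np.arctan2(d[1],d[0])))
def blue(d,roi):
    h=cv2.cvtColor(d['color'],cv2.COLOR_BGR2HSV); m=((h[...,0]>105)&(h[...,0]<130)&(h[...,1]>120)).astype(np.uint8)
    q=np.zeros_like(m);q[roi]=1;m*=q; n,l,st,c=cv2.connectedComponentsWithStats(m)
    k=1+np.argmax(st[1:,4]); print(st[k],c[k]); return c[k],l==k
ct,mt=blue(t,np.s_[175:205,290:320]); cs,ms=blue(s,np.s_[150:172,315:340]); cp,mp=blue(s,np.s_[200:245,315:340])
o1,r1=ray(t,[ct]);o2,r2=ray(s,[cs]);r1=r1[0]/np.linalg.norm(r1);r2=r2[0]/np.linalg.norm(r2)
A=np.c_[r1,-r2];x=np.linalg.lstsq(A,o2-o1,rcond=None)[0];a,bb=o1+x[0]*r1,o2+x[1]*r2;print('button tri',a.round(4),bb.round(4))
Pc=cloud(t);print('button depth',np.nanmedian(Pc[mt],0).round(4)); Ps=cloud(s);print('scene button depth',np.nanmedian(Ps[ms],0).round(4))
# stand rod top / base plate
q=Pc[140:165,278:300].reshape(-1,3);q=q[(q[:,2]>.26)&(q[:,2]<.31)];print('rod top',len(q),np.nanmean(q,0).round(4))
ax=np.nanmedian(Pc[mt],0)
q=Ps[165:195,310:345].reshape(-1,3);q=q[(q[:,2]>.24)&(q[:,2]<.285)&(np.hypot(*(q[:,:2]-a[:2]).T)<.03)];print('handle pts',len(q),np.nanmean(q,0).round(4))
for nm,u,v in(('rack',402,214),('wash',205,150),('pinkdish',195,215),('turq',352,243)): print(nm,Pc[v,u].round(3))
big=cv2.resize(t['color'][130:270,180:340],None,fx=5,fy=4.2857); 
sc=cv2.resize(s['color'][145:255,280:400],None,fx=5,fy=5)
cv2.imwrite('pics/z1.png',sc)
E
```

```text
dish [232 205  30  53 770] [247.13376623 221.84025974]
circ 247.0 219.625 15.50463581085205
dish c [0.4695 0.2505 0.046 ]
handle px 85
handle mean [0.3741 0.2473 0.0365] far 0.12584801974088947
handle dir deg -178.10437524054043
[302 186   9   9  70] [306.12857143 190.07142857]
[323 157   8   5  33] [326.54545455 159.27272727]
[327 222   2   5   9] [327.44444444 223.77777778]
button tri [0.5407 0.0474 0.3133] [0.5405 0.0471 0.3133]
button depth [0.5402 0.0476 0.3192]
scene button depth [0.5456 0.0434 0.3169]
rod top 19 [0.6618 0.0991 0.2831]
handle pts 209 [0.5512 0.0409 0.2648]
rack [ 0.478 -0.27   0.064]
wash [0.69  0.368 0.143]
pinkdish [0.49  0.434 0.009]
turq [ 0.383 -0.105  0.006]
```

View pics/z1.png

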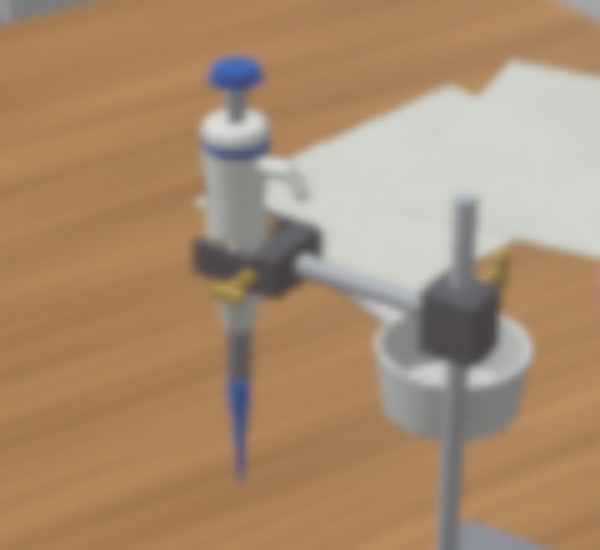

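The button is about (0.540, 0.047) with its top near z 0.32. The dish centre is about (0.470, 0.251), with the handle toward −x and its grip point near (0.364, 0.247). I'll move over to the dish handle.

Emit:
drive_tool(rotation=[[0,0,-0.5],[0,0,-0.5],[0,0,-0.5],[0,0,-0.5],[0,0,-0.5],[0,0,-0.5],[0,0,-0.4],[0,0,-0.4]], xyz=[[12,35,2],[12,35,2],[12,35,2],[12,35,2],[12,35,2],[12,35,2],[12,35,2],[12,35,2]], hand=[1,1,1,1,1,1,1,1])

```text
t: 0.77
tcp_pos: [0.361, -0.2842, 0.247]
ee_rot: [-180.0, 0.0, 2.1]
force: [1.0, -0.8, 0.3]
opening: 1.004
grasp_force: 0.0
```

Emit:
drive_tool(rotation=[[0,0,0],[0,0,0],[0,0,0],[0,0,0],[0,0,0],[0,0,0],[0,0,0],[0,0,0]], xyz=[[0,36,0],[0,36,0],[0,36,0],[0,36,0],[0,36,0],[0,36,0],[0,36,0],[0,36,0]], hand=[1,1,1,1,1,1,1,1])

```text
t: 1.43
tcp_pos: [0.3603, 0.0036, 0.2471]
ee_rot: [180.0, -0.0, 2.3]
force: [0.9, -0.6, 0.5]
opening: 0.997
grasp_force: 0.0
```

Emit:
drive_tool(rotation=[[0,0,0],[0,0,0],[0,0,0],[0,0,0],[0,0,0],[0,0,0],[0,0,0],[0,0,0]], xyz=[[0,35,0],[0,35,0],[0,35,0],[0,35,0],[0,35,0],[0,35,0],[0,35,0],[0,0,0]], hand=[1,1,1,1,1,1,1,1])

```text
t: 2.1
tcp_pos: [0.3598, 0.2518, 0.2469]
ee_rot: [-179.9, 0.1, 2.6]
force: [-0.5, -0.3, -0.0]
opening: 0.998
grasp_force: 0.0
```

Emit:
drive_tool(rotation=[[0,0,0],[0,0,0],[0,0,0],[0,0,0],[0,0,0],[0,0,0],[0,0,0],[0,0,0]], xyz=[[5,-4,-33],[0,0,-33],[0,0,-33],[0,0,-33],[0,0,-33],[0,0,-33],[0,0,-22],[0,0,-10]], hand=[1,1,1,1,1,1,1,1])

```text
t: 2.77
tcp_pos: [0.363, 0.2412, 0.0137]
ee_rot: [179.9, 0.3, 2.3]
force: [-0.4, -0.2, -1.3]
opening: 0.999
grasp_force: 0.0
```

Emit:
drive_tool(rotation=[[0,0,0],[0,0,0],[0,0,0],[0,0,0],[0,0,0],[0,0,0],[0,0,0],[0,0,0]], xyz=[[0,0,0],[0,0,0],[0,0,0],[0,0,0],[0,0,0],[0,0,0],[0,0,0],[0,0,0]], hand=[0,-0.3,-0.5,-0.6,-0.7,-0.8,-1,-1], force=30)

```text
t: 3.43
tcp_pos: [0.3667, 0.2435, 0.0181]
ee_rot: [-179.9, -0.1, 2.3]
force: [-0.1, 1.7, 1.9]
opening: 0.142
grasp_force: 29.2
```

```bash
python3 - <<'E'
from h import *
s=bot.state(); print(s['tcp_pos'],s['ee_rot'],s['opening'],s['grasp_force'],s['force'])
t=grab('top'); sc=grab('scene')
a=cv2.resize(t['color'][170:270,200:330],None,fx=5,fy=5); cv2.imwrite('pics/g1.png',a)
# axis from the two views: white handle / tip columns
for z in(.318,.288,.13,.095,.06): print(z,proj(sc,[.540,.047,z]).round(1),proj(t,[.540,.047,z]).round(1))
h=cv2.cvtColor(sc['color'],cv2.COLOR_BGR2HSV); m=(h[...,0]>100)&(h[...,0]<130)&(h[...,1]>70)
for v in list(range(155,166))+list(range(212,246,3)):
    u=np.where(m[v,312:342])[0]+312
    if len(u): print(v,u.min(),u.max())
E
```

```text
[0.36669769 0.2435118  0.01807147] [-1.79941515e+02 -1.00818194e-01  2.29686474e+00] 0.14159523523756398 29.2369481921196 [-0.14314078  1.72583053  1.93694719]
0.318 [[326.4 157.5]] [[306.3 190.2]]
0.288 [[326.5 168.2]] [[306.4 191.2]]
0.13 [[327.2 219.9]] [[306.9 195.7]]
0.095 [[327.3 230.3]] [[307.  196.6]]
0.06 [[327.4 240.4]] [[307.1 197.4]]
157 324 330
158 323 330
159 323 331
160 322 331
161 322 330
162 325 328
221 327 328
224 326 328
227 327 328
```

View pics/g1.png

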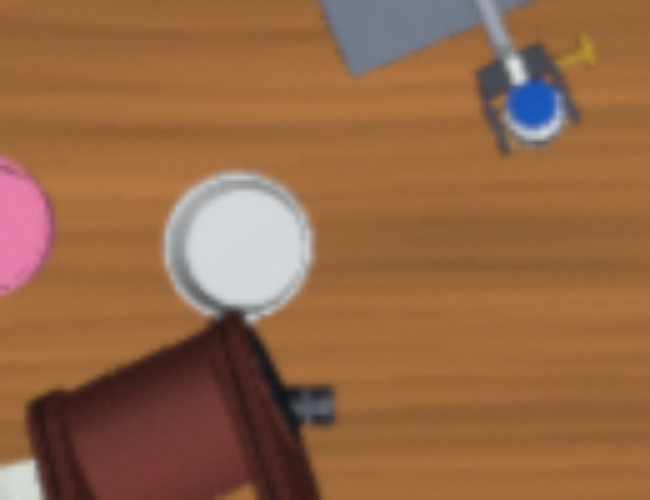

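The dish handle is gripped at 29 N with a 12 mm opening. In the crop the dish rim is centred at (238,246), which is about (0.470, 0.248), and the button is at (533,103). Next I'll slide the dish gently by about (+70, −200) mm.

Emit:
drive_tool(rotation=[[0,0,0],[0,0,0],[0,0,0],[0,0,0],[0,0,0],[0,0,0],[0,0,0],[0,0,0]], xyz=[[2,-5,0],[4,-11,0],[5,-14,0],[5,-14,0],[5,-14,0],[5,-14,0],[5,-14,0],[5,-14,0]], hand=[-1,-1,-1,-1,-1,-1,-1,-1])

```text
t: 4.2
tcp_pos: [0.402, 0.1425, 0.0174]
ee_rot: [-180.0, 0.0, 2.3]
force: [-1.6, 4.8, 3.3]
opening: 0.137
grasp_force: 30.7
```

Emit:
drive_tool(rotation=[[0,0,0],[0,0,0],[0,0,0],[0,0,0],[0,0,0],[0,0,0],[0,0,0],[0,0,0]], xyz=[[5,-14,0],[5,-14,0],[5,-14,0],[5,-14,0],[5,-14,0],[5,-13,0],[3,-11,0],[1,-6,0]], hand=[-1,-1,-1,-1,-1,-1,-1,-1])

```text
t: 4.87
tcp_pos: [0.4362, 0.0421, 0.0174]
ee_rot: [-180.0, 0.0, 2.2]
force: [-0.5, 5.4, 3.1]
opening: 0.139
grasp_force: 30.5
```

Emit:
drive_tool(rotation=[[0,0,0],[0,0,0]], xyz=[[0,0,0],[0,0,0]], hand=[-1,-1])

```text
t: 5.03
tcp_pos: [0.4363, 0.0425, 0.0174]
ee_rot: [180.0, -0.0, 2.2]
force: [1.3, 0.5, 3.5]
opening: 0.138
grasp_force: 29.0
```

```bash
python3 - <<'E'
from h import *
t=grab('top'); sc=grab('scene')
a=np.vstack([cv2.resize(t['color'][170:230,265:365],None,fx=5,fy=5),cv2.resize(sc['color'][195:255,280:380],None,fx=5,fy=5)]); cv2.imwrite('pics/g2.png',a)
A=np.linspace(0,2*np.pi,13)[:-1]
X=np.c_[.540+.05*np.cos(A),.047+.05*np.sin(A),0*A+.046]
print('top crop',((proj(t,X)-[265,170])*5).round().astype(int).tolist());print('scene crop',((proj(sc,X)-[280,195])*5+[0,300]).round().astype(int).tolist())
E
```

```text
top crop [[209, 65], [173, 76], [146, 103], [137, 140], [147, 176], [175, 203], [212, 212], [248, 202], [275, 174], [284, 137], [274, 101], [246, 74]]
scene crop [[285, 592], [316, 571], [325, 544], [310, 519], [277, 501], [234, 496], [193, 504], [162, 523], [150, 549], [162, 575], [195, 595], [241, 601]]
```

View pics/g2.png

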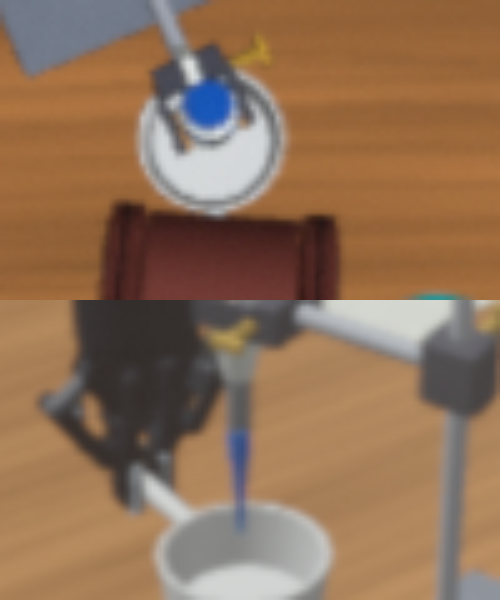

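The rim circle is within about 1–2 mm of the predicted one (top crop u 139–285, v 67–211), and the tip hangs in the middle of the bowl at about (240,530). I'll release the handle and rise.

Emit:
drive_tool(rotation=[[0,0,0],[0,0,0],[0,0,0],[0,0,0],[0,0,0],[0,0,0],[0,0,0],[0,0,0]], xyz=[[0,0,0],[0,0,0],[0,0,0],[0,0,0],[0,0,0],[0,0,0],[0,0,5],[0,0,15]], hand=[-0.6,-0.4,-0.2,0.1,0.3,0.4,0.4,0.4])

```text
t: 5.8
tcp_pos: [0.4339, 0.0431, 0.0359]
ee_rot: [-180.0, 0.3, 2.3]
force: [-0.5, -0.2, 0.6]
opening: 0.701
grasp_force: 0.0
```

Emit:
drive_tool(rotation=[[0,0,0],[0,0,0],[0,0,0],[0,0,0],[0,0,0],[0,0,0],[0,0,0],[0,0,0]], xyz=[[-2,0,30],[-2,0,35],[-2,0,35],[-2,0,35],[-2,0,35],[-2,0,35],[-2,0,35],[-2,0,35]], hand=[0.4,0.4,0.4,0,-0.5,-1,-1,-1])

```text
t: 6.47
tcp_pos: [0.4193, 0.043, 0.3145]
ee_rot: [180.0, -0.0, 2.3]
force: [2.0, 0.0, 0.6]
opening: 0.005
grasp_force: 0.0
```

Emit:
drive_tool(rotation=[[0,0,0],[0,0,0],[0,0,0]], xyz=[[0,0,35],[0,0,30],[0,0,0]], hand=[-1,-1,-1])

```text
t: 6.72
tcp_pos: [0.4218, 0.0428, 0.385]
ee_rot: [179.9, -0.7, 2.3]
force: [0.2, -0.1, 0.5]
opening: -0.003
grasp_force: 0.0
```

```bash
python3 - <<'E'
from h import *
t=grab('top'); sc=grab('scene'); print(bot.state()['tcp_pos'],bot.state()['force'])
a=np.vstack([cv2.resize(t['color'][170:230,265:365],None,fx=5,fy=5),cv2.resize(sc['color'][195:255,280:380],None,fx=5,fy=5)]); cv2.imwrite('pics/g3.png',a)
E
```

```text
[0.42038336 0.04291379 0.37890404] [-0.16926753 -0.62085948 -0.42309904]
```

View pics/g3.png

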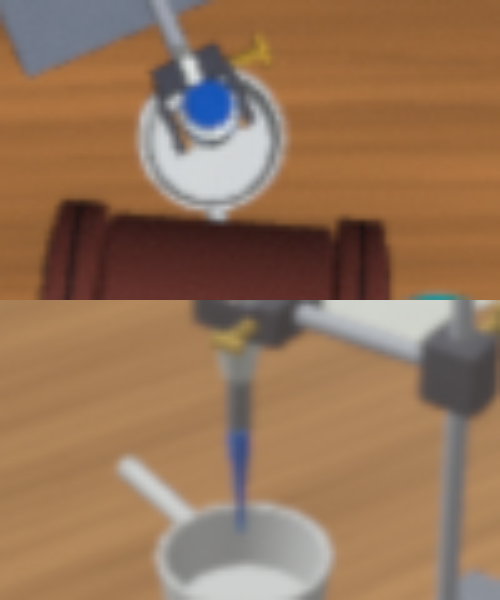

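The dish is let go and still centred below the tip: rim top crop u 139–285, tip at (240,530). Now I'll move the shut fingers above the button.

Emit:
drive_tool(rotation=[[0,0,0],[0,0,0],[0,0,0],[0,0,0],[0,0,0],[0,0,0],[0,0,0],[0,0,0]], xyz=[[10,1,0],[20,1,0],[25,1,0],[25,1,0],[20,0,0],[14,0,0],[6,0,0],[0,0,0]], hand=[-1,-1,-1,-1,-1,-1,-1,-1])

```text
t: 7.48
tcp_pos: [0.5399, 0.0469, 0.3749]
ee_rot: [-180.0, 0.2, 2.3]
force: [-0.4, 0.5, 0.1]
opening: -0.002
grasp_force: 0.0
```

Emit:
drive_tool(rotation=[[0,0,0],[0,0,0],[0,0,0],[0,0,0],[0,0,0],[0,0,0],[0,0,0],[0,0,0]], xyz=[[0,0,-8],[0,0,-8],[0,0,-6],[0,0,-4],[0,0,-4],[0,0,-3],[0,0,0],[0,0,0]], hand=[-1,-1,-1,-1,-1,-1,-1,-1])

```text
t: 8.15
tcp_pos: [0.5399, 0.047, 0.3444]
ee_rot: [180.0, -0.0, 2.3]
force: [-0.1, -0.1, -0.5]
opening: 0.005
grasp_force: 0.0
```

Emit:
drive_tool(rotation=[[0,0,0],[0,0,0],[0,0,0],[0,0,0],[0,0,0],[0,0,0],[0,0,0],[0,0,0]], xyz=[[0,0,-2],[0,0,-2],[0,0,-2],[0,0,-2],[0,0,-2],[0,0,-1],[0,0,-1],[0,0,0]], hand=[-1,-1,-1,-1,-1,-1,-1,-1])

```text
t: 8.82
tcp_pos: [0.5399, 0.047, 0.332]
ee_rot: [-180.0, 0.0, 2.3]
force: [0.3, 0.0, 0.6]
opening: -0.001
grasp_force: 0.0
```

Emit:
drive_tool(rotation=[[0,0,0],[0,0,0],[0,0,0],[0,0,0],[0,0,0],[0,0,0]], xyz=[[0,0,-1],[0,0,-1],[0,0,-1],[0,0,-1],[0,0,-1],[0,0,0]], hand=[-1,-1,-1,-1,-1,-1])

```text
t: 9.32
tcp_pos: [0.5398, 0.047, 0.327]
ee_rot: [-180.0, 0.0, 2.3]
force: [0.7, -0.2, -0.8]
opening: 0.002
grasp_force: 0.0
```

Emit:
drive_tool(rotation=[[0,0,0],[0,0,0],[0,0,0],[0,0,0],[0,0,0],[0,0,0]], xyz=[[0,0,-1],[0,0,-1],[0,0,-1],[0,0,-1],[0,0,-1],[0,0,0]], hand=[-1,-1,-1,-1,-1,-1])

```text
t: 9.82
tcp_pos: [0.5399, 0.047, 0.322]
ee_rot: [-180.0, 0.0, 2.3]
force: [0.6, 0.4, 0.5]
opening: 0.002
grasp_force: 0.0
```

Emit:
drive_tool(rotation=[[0,0,0],[0,0,0],[0,0,0],[0,0,0]], xyz=[[0,0,-1],[0,0,-1],[0,0,-1],[0,0,0]], hand=[-1,-1,-1,-1])

```text
t: 10.15
tcp_pos: [0.54, 0.047, 0.3192]
ee_rot: [-180.0, 0.0, 2.3]
force: [0.2, 0.3, 0.6]
opening: -0.001
grasp_force: 0.0
```

Emit:
drive_tool(rotation=[[0,0,0],[0,0,0],[0,0,0],[0,0,0]], xyz=[[0,0,-1],[0,0,-1],[0,0,-1],[0,0,0]], hand=[-1,-1,-1,-1])

```text
t: 10.48
tcp_pos: [0.54, 0.0469, 0.3163]
ee_rot: [180.0, -0.0, 2.3]
force: [-1.0, 0.4, 1.8]
opening: 0.001
grasp_force: 1.0
```

Emit:
drive_tool(rotation=[[0,0,0],[0,0,0],[0,0,0],[0,0,0]], xyz=[[0,0,-1],[0,0,-1],[0,0,-1],[0,0,0]], hand=[-1,-1,-1,-1])

```text
t: 10.82
tcp_pos: [0.5399, 0.047, 0.3131]
ee_rot: [180.0, 0.0, 2.3]
force: [0.2, 0.2, 2.5]
opening: 0.0
grasp_force: 1.3
```

Emit:
drive_tool(rotation=[[0,0,0],[0,0,0],[0,0,0],[0,0,0]], xyz=[[0,0,-1],[0,0,-1],[0,0,-1],[0,0,0]], hand=[-1,-1,-1,-1])

```text
t: 11.15
tcp_pos: [0.54, 0.0469, 0.3102]
ee_rot: [180.0, -0.0, 2.3]
force: [-0.4, 0.4, 3.6]
opening: 0.001
grasp_force: 1.5
```

Emit:
drive_tool(rotation=[[0,0,0],[0,0,0],[0,0,0]], xyz=[[0,0,-1],[0,0,-1],[0,0,0]], hand=[-1,-1,-1])

```text
t: 11.4
tcp_pos: [0.5402, 0.047, 0.3088]
ee_rot: [180.0, -0.1, 2.3]
force: [-0.7, -0.1, 5.9]
opening: -0.002
grasp_force: 2.9
```

Emit:
drive_tool(rotation=[[0,0,0],[0,0,0],[0,0,0]], xyz=[[0,0,-1],[0,0,-1],[0,0,0]], hand=[-1,-1,-1])

```text
t: 11.65
tcp_pos: [0.5402, 0.047, 0.3072]
ee_rot: [180.0, -0.1, 2.3]
force: [-0.8, -0.4, 7.2]
opening: 0.001
grasp_force: 3.5
```

The first stop is passed at about z 0.309. I'll go on slowly.

Emit:
drive_tool(rotation=[[0,0,0],[0,0,0],[0,0,0],[0,0,0]], xyz=[[0,0,-0.5],[0,0,-0.5],[0,0,-0.5],[0,0,0]], hand=[-1,-1,-1,-1])

```text
t: 11.98
tcp_pos: [0.5404, 0.0469, 0.306]
ee_rot: [180.0, -0.1, 2.3]
force: [-0.9, 0.1, 7.2]
opening: -0.0
grasp_force: 3.9
```

Emit:
drive_tool(rotation=[[0,0,0],[0,0,0],[0,0,0],[0,0,0]], xyz=[[0,0,-0.5],[0,0,-0.5],[0,0,-0.5],[0,0,0]], hand=[-1,-1,-1,-1])

```text
t: 12.32
tcp_pos: [0.5404, 0.0469, 0.3047]
ee_rot: [180.0, -0.1, 2.3]
force: [-1.6, 0.2, 7.7]
opening: -0.003
grasp_force: 4.4
```

Emit:
drive_tool(rotation=[[0,0,0],[0,0,0],[0,0,0]], xyz=[[0,0,-0.5],[0,0,-0.5],[0,0,0]], hand=[-1,-1,-1])

```text
t: 12.57
tcp_pos: [0.5405, 0.0469, 0.304]
ee_rot: [180.0, -0.1, 2.3]
force: [-1.1, -0.4, 9.0]
opening: 0.001
grasp_force: 4.6
```

Emit:
drive_tool(rotation=[[0,0,0],[0,0,0],[0,0,0]], xyz=[[0,0,-0.5],[0,0,-0.5],[0,0,0]], hand=[-1,-1,-1])

```text
t: 12.82
tcp_pos: [0.5407, 0.0469, 0.3039]
ee_rot: [180.0, -0.2, 2.3]
force: [-2.7, -0.6, 13.5]
opening: 0.001
grasp_force: 6.4
```

Emit:
drive_tool(rotation=[[0,0,0],[0,0,0]], xyz=[[0,0,-0.5],[0,0,0]], hand=[-1,-1])

```text
t: 12.98
tcp_pos: [0.5409, 0.0469, 0.3039]
ee_rot: [180.0, -0.2, 2.3]
force: [-3.4, 0.1, 14.2]
opening: -0.001
grasp_force: 7.3
```

The force rises to 14 N with no further travel, so this is the second stop. I'll check the tip before releasing.

```bash
python3 - <<'E'
from h import *
sc=grab('scene'); print(bot.state()['force'])
cv2.imwrite('pics/p1.png',cv2.resize(sc['color'][145:265,270:390],None,fx=4,fy=4))
E
```

```text
[-2.47611435  0.81876223 14.3876807 ]
```

View pics/p1.png

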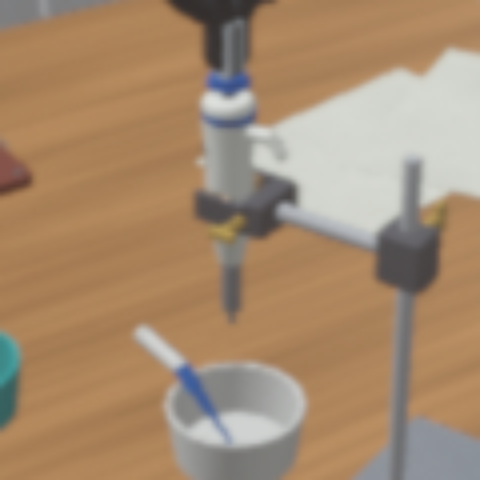

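The tip is off the nozzle at (232,315) and leans in the dish, its point inside at (228,438) and its top at (180,370). The button is fully down, so I'll let it come back up and clear away.

Emit:
drive_tool(rotation=[[0,0,0],[0,0,0],[0,0,0],[0,0,0],[0,0,0],[0,0,0],[0,0,0],[0,0,0]], xyz=[[0,0,2],[0,0,2],[0,0,2],[0,0,2],[0,0,2],[0,0,2],[0,0,3],[0,0,3]], hand=[-1,-1,-1,-1,-1,-1,-1,-1])

```text
t: 13.7
tcp_pos: [0.5399, 0.0469, 0.3186]
ee_rot: [-180.0, 0.0, 2.3]
force: [1.6, 0.4, 2.1]
opening: 0.001
grasp_force: 0.7
```

Emit:
drive_tool(rotation=[[0,0,0],[0,0,0],[0,0,0],[0,0,0],[0,0,0],[0,0,0],[0,0,0],[0,0,0]], xyz=[[0,0,6],[0,0,10],[0,0,12],[0,0,12],[-8,0,12],[-15,0,5],[-15,0,0],[0,0,0]], hand=[-1,-1,-1,-1,-1,-1,-1,-1])

```text
t: 14.37
tcp_pos: [0.5005, 0.0471, 0.3781]
ee_rot: [180.0, -0.1, 2.3]
force: [-0.2, -0.7, -0.3]
opening: -0.002
grasp_force: 0.0
```

Emit:
drive_tool(rotation=[[0,0,0],[0,0,0],[0,0,0],[0,0,0],[0,0,0],[0,0,0],[0,0,0],[0,0,0]], xyz=[[-15,0,0],[-20,0,0],[-20,0,0],[-15,0,0],[-5,0,0],[0,0,0],[0,0,0],[0,0,0]], hand=[-1,-1,-1,-1,-1,-1,-1,-1])

```text
t: 15.03
tcp_pos: [0.4276, 0.0469, 0.3759]
ee_rot: [180.0, -0.0, 2.3]
force: [-0.7, -0.3, -0.0]
opening: -0.002
grasp_force: 0.0
```

```bash
python3 - <<'E'
from h import *
sc=grab('scene'); t=grab('top'); print(bot.state()['tcp_pos'],bot.state()['force'])
cv2.imwrite('pics/p2.png',np.hstack([cv2.resize(sc['color'][145:265,280:380],None,fx=4,fy=4),cv2.resize(t['color'][160:240,265:345],None,fx=5,fy=6)]))
E
```

```text
[0.42753366 0.04688456 0.37560718] [0.48471144 0.01614202 0.57244077]
```

View pics/p2.png

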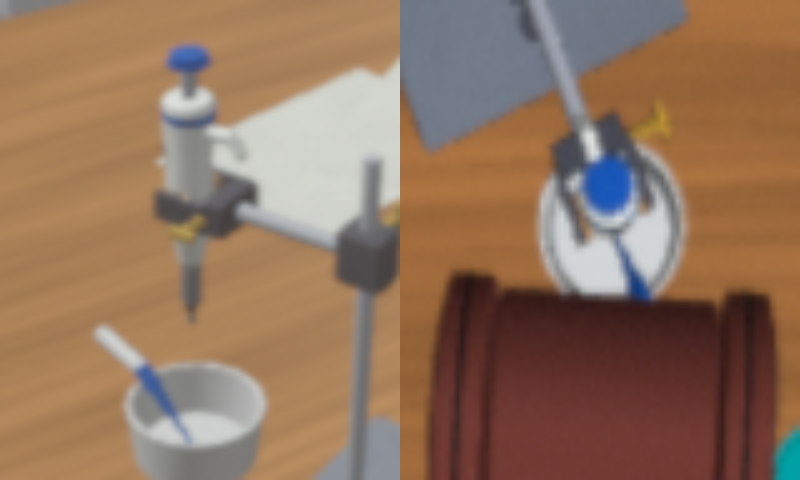

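The button is back up at (188,57). The tip rests in the dish, from its point at (188,440) to its top at (143,370), and nothing is being touched.

```bash
python3 -c "
from rig import job
print(job.job_done())"
```

```text
the job is handed in; nothing more can be done
None
```

The job is handed in at about 15 s: the dish stands centred below the pipette, the tip dropped in and leans on the rim, the second stop was felt at about 14 N, and the button is back up.

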